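Pull the wide spacer from between the tube racks

ROBOT

A 6-joint arm with a two-finger parallel gripper is mounted at the origin on the work surface. World frame = base frame: x ahead of the robot, y to its left, z up, the work surface at z = 0. Lengths are in mm, angles in degrees, forces in N, time in s.
With the tool pointing down it reaches from about 325 to 850 mm from the base axis. Payload 4.4 kg.
Tool frame: the origin (TCP) lies at the very end of the fingers, on their centre line; the grasp point (between the pads) lies 19 mm behind it; z points along the fingers, x is the direction in which the jaws open and shut, and the axes are right-handed (so a half turn about z gives the same grasp; the last joint's range is limited). The gripper opens to 94 mm and grips with 3 to 60 N. Pads are 16 mm wide; open, the fingers measure 119 mm over their backs; the gripper's body (75 mm by 177 mm) begins 78 mm behind the grasp point.
Start: joints at [56.064, 11.837, 88.321, -0, 79.842, -8.623], TCP at [245.861, 519.788, 205.447] pointing down, gripper open.
Joint ranges: [-156.59, 156.59], [-49.26, 127.26], [12.9, 141.05], [-63.56, 243.56], [4.71, 150.69], [-161.64, 161.64]. Speed limits (degrees/s): [159.86, 159.86, 180, 180, 180, 180].

INTERFACE

Orientations are given as a 3x3 rotation matrix whose columns are the frame's x, y, z axes.
In Python, from cell import r gives the robot as it stands.
- The arm moves only by the tool send_rows, never from a script. Its argument "moves" is a list that holds one entry, the list of rows, each a list of 7 numbers: the shift along the tool's x, y, z normalised to -1 to 1, where 1 is 100 mm, then the turn, a rotation vector about the tool's x, y, z normalised to -1 to 1, where 1 is 360 degrees, then the opening, from 0 (shut) to 1 (fully open). In form: [[[dx, dy, dz, ax, ay, az, gripper], ...]]. A call has 1 to 5 rows; each row shifts and turns the commanded pose from where the row before left it, along the tool's axes as they then stand; what a row does not reach is not made up. A row lasts 1/8 s, in which the tool goes at most 62.5 mm and 10.7 degrees, less where a joint would pass 70% of its speed; a pose out of reach is approached as far as the arm can. A call with a number of a shift or a turn outside -1 to 1 is refused whole. A call with a gripper value outside its range is refused whole. The fingers move at their own pace and stop on an object; "squeeze" is the grip in N (left out, the last holds). Time passes only in rows, so rows that do not move let the fingers close. It gives the time, the measured TCP pose, the force and the opening at its end, in the units of the state.
- r.get_obs(): the state, without advancing time (a new reading comes with each control period).
- r.grab_frame(name): name is "scene" or "top"; returns the picture (420x560x3 uint8, blue, green, red); there is no depth.
- r.camera_params(name): a dict with "fx", "fy", "cx", "cy" (pixels), "extrinsics" (4x4, takes a point from world to camera coordinates). Camera axes: x right, y up, looking along -z (the intrinsics and any distortion apply to the point x, -y, -z); pixel columns grow to the right and rows downward; lengths in mm; the calibration is good to about 2 mm. A picture is of the moment at which its call begins. camera_params takes no time and is no camera call.
- r.close_job(): hands the job in, once; it reports no verdict.
Trained networks look in the newest picture that a camera, given by its name, has taken for a name from the list of things; names that differ only in an ending like _2 or _b are one class to them, and where a whole thing is asked for, a point or a joint stands for the part that bears it (a point fixed in the world has none). Each returns a list of dicts, best first, with "p" (0 to 1); they miss things now and then, are a little off and sometimes report something else, mostly with a low value. They report only what shows in the picture. A call takes as long as a camera call. They do not tell look-alikes from the thing itself.
- r.look_for(thing, camera): "box" ([left, top, right, bottom] as shares, 0 to 1, of the picture: columns of its width, rows of its height, round what is visible of it).
- r.outline_of(thing, camera): "pixels" (420x560 bool, what is visible of it) and "box" ([left, top, right, bottom] as shares, 0 to 1, of the picture: columns of its width, rows of its height, round what is visible of it).
The state is a dict: "t": time; "joint_pos": joint angles; "qvel": joint speeds; "tau": joint torques, N m; "tool_pos": TCP position; "orientation": TCP orientation; "force": force on the tool from outside, world axes, zero at the start; "ft_torque": the same for the moment, N m; "opening": finger opening in mm.
Only numpy, scipy, OpenCV 4.12 (cv2) and the standard library are available. Lean on these libraries where they do the work, as an engineer would, in place of code of your own. Each camera call takes 0.05 s, during which the arm holds its last target.

TASK

Three black tube racks stand in a white tray, kept apart by two white spacer plates, one in each narrow gap. Pull the wide spacer straight up out of its gap by its exposed top edge and lower it into the empty grey bin, letting go only once its foot is down near the bin's floor (do not drop it in); it may then stand, lean or lie in there. Leave the narrow spacer in its gap.

Things in the scene. Friction and masses are not known exactly. Their poses are not given: they have to be found in the camera images.
- wide_spacer_mid (a point): Centre (half-way up) of the wide spacer, the one to take: flat white plastic plate, 66 mm wide (x, along the gap), 12 mm thick (y, across the gap; pinch it so), 90 mm tall (z up), 55 to 115 g, black dot near its top edge. Stands loose in either gap (varies): lower 55 mm hidden between the racks, top 35 mm exposed; top edge 45 mm, racks' top face 10 mm above this point.
- narrow_spacer_mid (a point): Centre (half-way up) of the narrow spacer, a bystander: the same plate but only 34 mm wide (12 mm thick, 90 mm tall, same axes), standing in the other gap. It must stay where it is.
- racks: Fixed white tray, 144 (x) by 304 mm (y), rim 30 mm high, with three black tube racks side by side along y; origin at the centre of its underside, z up. Rack tops 60 mm, tray floor 5 mm above the origin. Two 15 mm gaps between the racks run along x at y = -47.5 and +47.5 mm. Capped tubes reach 45 mm above the rack tops, only in the outermost rows, y = -130 and +130 mm.
- bin: Fixed open grey plastic bin, 140 x 140 mm outside, 130 x 130 mm inside, 50 mm high, floor and walls 5 mm thick; origin at the centre of its underside, z up. Empty at the start. Other lab ware (bottle, beaker, tip box), under 200 mm high, stands well clear beyond racks and bin, at x above 0.74 m.
Mind the look-alikes: they are no part of the job. Of the things like the bin, leave any that is yellow; of the rest the smaller one is meant.

How it is judged:
By the outcome, as a careful person would: the job done as asked, in the order asked, and still so for the second after the job is handed in, with the robot touching nothing.
It also fails if it takes over 40 s, if anything falls off the work surface, if the arm or the gripper's body presses on something with over 40 N, if the wrist force passes 120 N, or if a joint passes its speed limit or range.

## Working session

There is one attempt and no reset: what is moved stays moved. The work goes in short steps, Python scripts to look and compute and a tool call to move; the robot and the scene stay as the last step left them, time stands still between calls to the robot, and variables do not carry over. Pictures are saved under pics/ and viewed, and the job is handed in when it is done.

Besides the shell and the picture viewer there is one more tool, called after "Call:" by a JSON object that holds its "name" and its "arguments", one argument or row to a line. send_rows: Moves the arm, as the interface text tells. Scaled input: -1 to 1 covers 100 mm each way for a shift and 360 degrees each way for a turn. Its arguments: {"type":"object","properties":{"moves":{"type":"array"},"squeeze":{"type":"number"}},"required":["moves"]}

```bash
ls; mkdir -p pics
python3 - <<'E'
from cell import r
import cv2,numpy as np
o=r.get_obs();print(o)
for n in("scene","top"):
    cv2.imwrite(f"pics/{n}0.png",r.grab_frame(n)); print(n,r.camera_params(n))
    for t in("wide_spacer_mid","narrow_spacer_mid","racks","bin"):
        for d in r.look_for(t,n): print(t,np.round(np.array(d["box"])*[560,420,560,420],1),round(d["p"],2))
E
```

```text
pics
{'t': 0.0, 'joint_pos': array([ 5.60651683e+01,  1.18829304e+01,  8.84030112e+01, -1.54275880e-03,
        7.98390142e+01, -8.62271405e+00]), 'qvel': array([ 0.02616197,  0.0303955 ,  0.04613863, -0.01172484,  0.01865923,
       -0.02146018]), 'tau': array([-1.62684140e-03, -3.70868540e+01, -2.81416869e+01,  6.97732391e-02,
        3.61114845e-02, -1.56010847e-04]), 'tool_pos': array([245.41527945, 519.13228413, 204.31865001]), 'orientation': array([[ 4.27543449e-01,  9.03994010e-01, -1.19549169e-03],
       [ 9.03992219e-01, -4.27545015e-01, -1.82422195e-03],
       [-2.16021223e-03, -3.00781042e-04, -9.99997622e-01]]), 'force': array([-0.54525245,  0.03314027,  0.432846  ]), 'ft_torque': array([ 0.03155262, -0.00454275,  0.03680123]), 'opening': 93.77910910668481}
scene {'fx': 480.01945852862195, 'fy': 480.01945852862195, 'cx': 269.3926896449837, 'cy': 202.52611252131717, 'extrinsics': array([[-3.71660952e-01,  9.28368526e-01, -1.31350419e-04,
         2.88396271e+02],
       [-5.50768455e-01, -2.20379494e-01,  8.05038501e-01,
         1.57495154e+02],
       [ 7.47343459e-01,
[... 382 characters left out ...]
6
top {'fx': 388.5617762052179, 'fy': 388.5617762052179, 'cx': 282.9428379083542, 'cy': 208.87954531974714, 'extrinsics': array([[-2.24862331e-03, -9.99217637e-01, -3.94848986e-02,
        -1.12739300e+02],
       [ 9.98245829e-01, -4.57897366e-03,  5.90279445e-02,
        -4.46352398e+02],
       [-5.91625636e-02, -3.92829037e-02,  9.97475135e-01,
        -8.64370475e+02],
       [ 0.00000000e+00,  0.00000000e+00,  0.00000000e+00,
         1.00000000e+00]])}
wide_spacer_mid [132.2 154.3 150.4 190.5] 0.64
narrow_spacer_mid [180.  141.2 192.7 165.4] 0.49
racks [ 88.9 126.6 243.2 214.8] 0.92
bin [405.7 129.5 531.3 244. ] 0.92
bin [308.5 136.6 387.1 212.2] 0.9
bin [263.9 232.3 351.3 320.9] 0.62
```

View pics/top0.png

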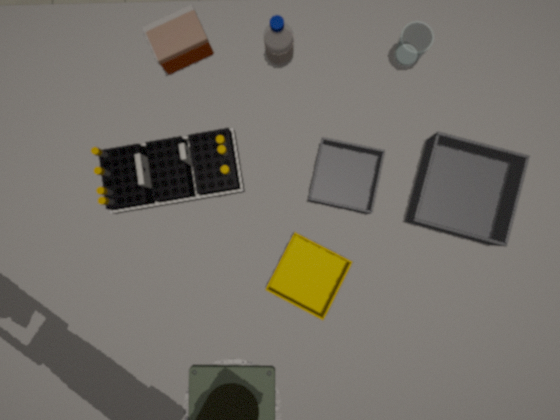

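View pics/scene0.png

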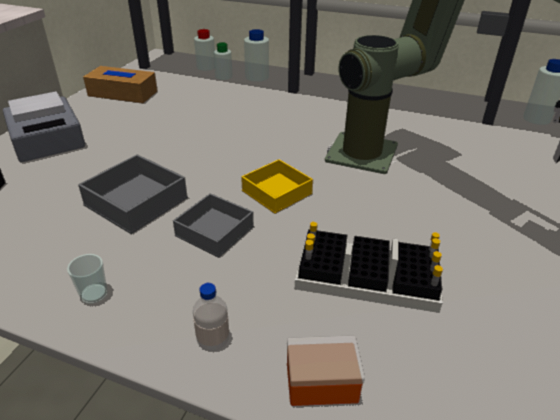

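Run:
```python
import cv2,numpy as np
a=cv2.imread('pics/top0.png')[110:230,80:250];b=cv2.imread('pics/scene0.png')[210:325,285:455]
a=cv2.resize(a,None,fx=4.5,fy=4.5,interpolation=cv2.INTER_CUBIC);b=cv2.resize(b,None,fx=4.5,fy=4.5,interpolation=cv2.INTER_CUBIC)
cv2.imwrite('pics/ca.png',a);cv2.imwrite('pics/cb.png',b)
```

```text
(no output)
```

View pics/ca.png

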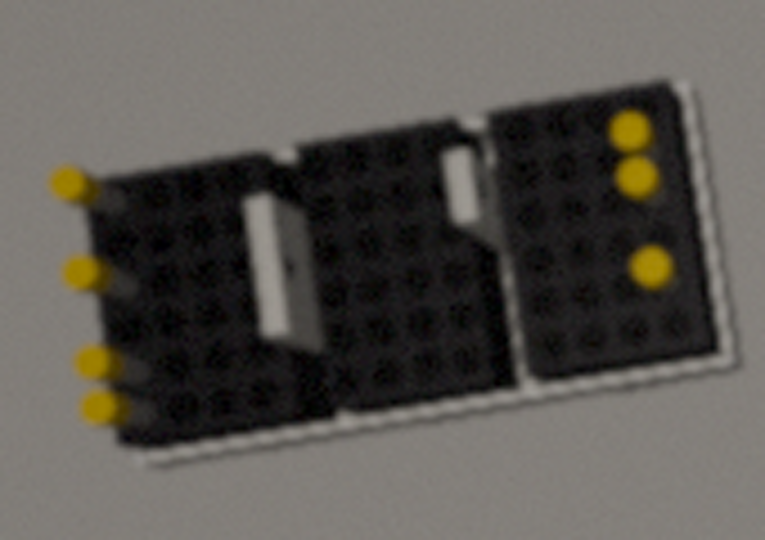

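View pics/cb.png

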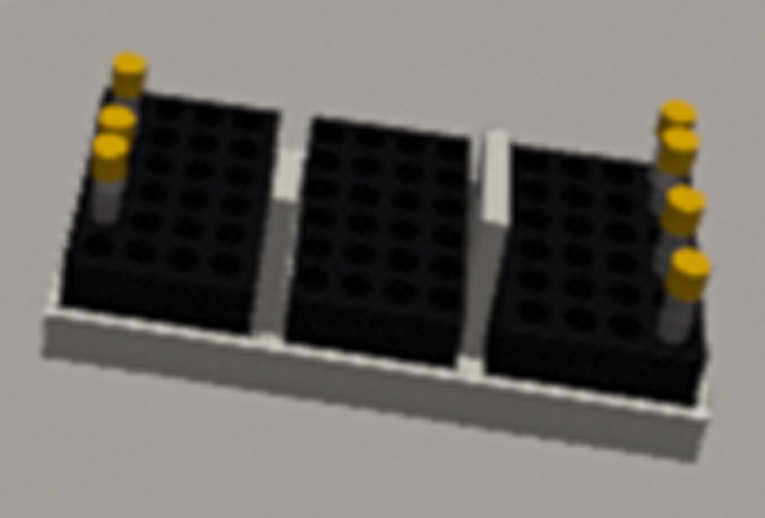

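The black-dotted wide plate is at top (141,172) / scene (391,265); its look-alike, the narrow plate without a dot, is at top (185,152). There are three bin candidates in the top view: small grey (346,175), large grey (468,188) and yellow (309,275). By the description, I want the small grey one. Next I'll measure.

```bash
cat > h.py <<'E'
import numpy as np,cv2
from cell import r
def P(n):
    c=r.camera_params(n);E=np.array(c["extrinsics"]);return c,E
def back(n,uv,z):
    c,E=P(n);R,t=E[:3,:3],E[:3,3];o=-R.T@t
    d=R.T@np.array([(uv[0]-c["cx"])/c["fx"],-(uv[1]-c["cy"])/c["fy"],-1.])
    return o+d*(z-o[2])/d[2]
def proj(n,X):
    c,E=P(n);p=E[:3,:3]@np.array(X)+E[:3,3];return np.array([c["cx"]+c["fx"]*p[0]/-p[2],c["cy"]-c["fy"]*p[1]/-p[2]])
E
python3 - <<'E'
from h import *
im=cv2.imread('pics/top0.png');g=cv2.cvtColor(im,6)
def face(x0,y0,x1,y1,th,z):
    k=8;s=cv2.resize(g[y0:y1,x0:x1],None,fx=k,fy=k,interpolation=cv2.INTER_CUBIC)
    m=(s>th).astype(np.uint8);n,l,st,ce=cv2.connectedComponentsWithStats(m)
    i=1+np.argmax(st[1:,4]);c=cv2.findContours((l==i).astype(np.uint8),0,2)[0][0][:,0]
    px=(c+.5)/k-.5+[x0,y0]
    w=np.array([back("top",p,z)[:2] for p in px],np.float32)
    R=cv2.minAreaRect(w);return R,px.mean(0)
for th in(95,105,115,125): 
  print(th,face(128,148,152,196,th,95),face(172,140,192,166,th,95)[0])
# scene-check
for n,boxes in {"scene":"x"}.items():pass
for n in("top","scene"):
  # bin & racks outlines
  for t,z in(("bin",0),("racks",0)):
    for d in r.outline_of(t,n):
      m=d["pixels"].astype(np.uint8);c=max(cv2.findContours(m,0,2)[0],key=len)[:,0]
      w=cv2.convexHull(np.array([back(n,p,50 if t=="bin" else 30)[:2] for p in c],np.float32))
      print(n,t,round(d["p"],2),np.round(np.array(d["box"])*[560,420,560,420]),cv2.minAreaRect(w))
E
```

```text
95 (((526.2446899414062, 181.61666870117188), (66.28660583496094, 13.358475685119629), 8.792311668395996), array([139.09528689, 168.08845628])) ((562.4144897460938, 91.53683471679688), (34.87858963012695, 12.893928527832031), 9.268900871276855)
105 (((526.250244140625, 181.6864776611328), (65.38224029541016, 12.373655319213867), 8.812165260314941), array([138.95880682, 168.58806818])) ((562.3895874023438, 91.65190887451172), (33.93425750732422, 11.94941234588623), 9.542323112487793)
115 (((526.3103637695312, 181.82655334472656), (64.3515625, 11.37109088897705), 8.830564498901367), array([138.92319277, 167.54668675])) ((562.4998779296875, 91.6897964477539), (33.0967903137207, 11.045639038085938), 9.377044677734375)
125 (((526.2452392578125, 181.93263244628906), (62.96621322631836, 10.070091247558594), 8.870468139648438), array([138.89405488, 168.00990854])) ((562.5322265625, 91.71284484863281), (31.982067108154297, 10.032191276550293), 9.498120307922363)
top bin 0.78 [306. 140. 383. 212.] ((515.9303588867188, -250.30873107910156), (140.21640014648438, 142.43260192871094), 77.099899291
[... 274 characters left out ...]
406)
top racks 0.91 [ 89. 127. 244. 212.] ((532.481689453125, 145.49386596679688), (158.273193359375, 335.40655517578125), 7.6521196365356445)
scene bin 0.95 [174. 197. 255. 261.] ((539.6558837890625, -238.37939453125), (176.00697326660156, 180.07537841796875), 78.10047912597656)
scene bin 0.71 [ 79. 157. 189. 234.] ((493.0587158203125, -497.20819091796875), (279.6131591796875, 252.9022674560547), 74.12287902832031)
scene bin 0.62 [241. 157. 313. 213.] ((330.2854309082031, -156.91036987304688), (186.71971130371094, 185.98692321777344), 63.38098907470703)
scene racks 0.79 [293. 224. 442. 314.] ((504.0877685546875, 135.14260864257812), (255.8558807373047, 311.0898132324219), 9.379244804382324)
```

Run:
```python
from h import *
def rect(c,a,w,h,z):
    a=np.radians(a);R=np.array([[np.cos(a),-np.sin(a)],[np.sin(a),np.cos(a)]])
    return [np.r_[np.array(c)+R@np.array(q),z] for q in((w/2,h/2),(-w/2,h/2),(-w/2,-h/2),(w/2,-h/2))]
out=[]
for n,boxes in(("top",((110,80,250,230),(290,120,400,230))),("scene",((285,210,455,325),(165,185,265,265)))):
    im=cv2.imread(f'pics/{n}0.png');k=4;im=cv2.resize(im,None,fx=k,fy=k,interpolation=cv2.INTER_CUBIC)
    for c in (rect((526.2,181.7),8.9,66,12,95),rect((562.4,91.6),9.3,34,12,95),rect((516,-250.3),77.1,140,140,50),rect((516,-250.3),77.1,130,130,50),rect((516,-250.3),77.1,130,130,5)):
        p=np.array([(proj(n,x)+.5)*k-.5 for x in c]).round().astype(int);cv2.polylines(im,[p],True,(0,0,255),1)
    for b in boxes: out.append(cv2.resize(im[b[1]*k:b[3]*k,b[0]*k:b[2]*k],(400,300)))
cv2.imwrite('pics/ov.png',np.vstack([np.hstack(out[:2]),np.hstack(out[2:])]))
```

```text
(no output)
```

View pics/ov.png

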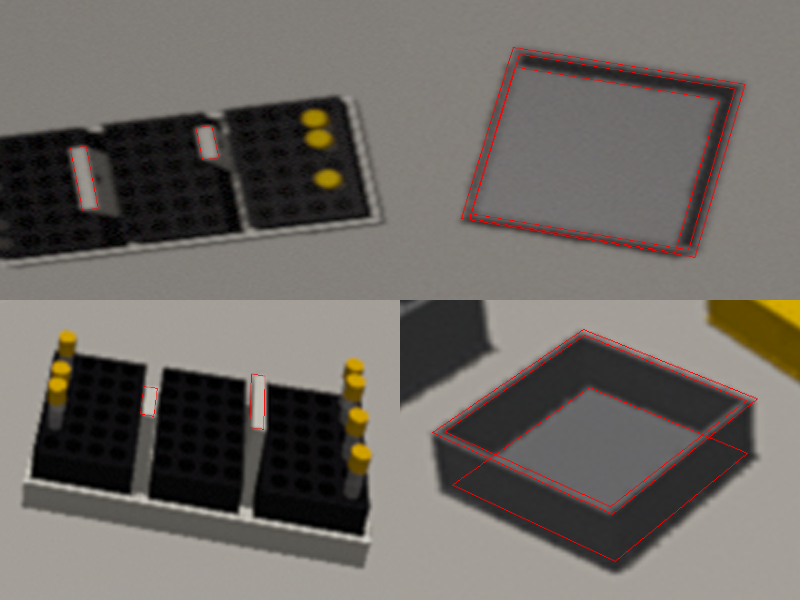

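Both views agree with the model: the plate's top centre is at (526, 182, 95) with yaw 8.9°, and the bin centre is at (516, -250) with yaw 77°. I'll turn the tool first.

Call:
{"name": "send_rows", "arguments": {
  "moves": [
    [[0,0,0,0,0,-0.019,0.5],[0,0,0,0,0,-0.019,0.5],[0,0,0,0,0,-0.019,0.5],[0,0,0,0,0,-0.019,0.5],[0,0,0,0,0,-0.019,0.5]]
  ],
  "squeeze": 25
}}

```text
t: 1.32
tool_pos: [245.9, 519.8, 205.5]
orientation: [[-0.158, 0.987, 0.0], [0.987, 0.158, 0.0], [0.0, 0.0, -1.0]]
force: [-0.9, -0.1, 0.3]
opening: 48.5
```

```bash
cat >> h.py <<'E'
def go(x,y,z):
    o=r.get_obs();R=o["orientation"];d=R.T@(np.array([x,y,z])-o["tool_pos"])
    print("t",round(o["t"],2),"pos",o["tool_pos"].round(1),"xang",np.degrees(np.arctan2(R[1,0],R[0,0])).round(2),"Rz",R[:,2].round(4),"tool d/100",(d/100).round(4),"F",o["force"].round(1),"op",round(o["opening"],1))
E
python3 -c "
from h import *
go(526.2,181.7,205)"
```

```text
t 1.32 pos [245.9 519.8 205.5] xang 99.11 Rz [ 0.e+00  1.e-04 -1.e+00] tool d/100 [-3.7824  2.2324  0.005 ] F [-0.9 -0.1  0.3] op 48.5
```

Call:
{"name": "send_rows", "arguments": {
  "moves": [
    [[-0.38,0.225,0,0,0,0,0.5],[-0.38,0.225,0,0,0,0,0.5],[-0.38,0.225,0,0,0,0,0.5],[-0.38,0.225,0,0,0,0,0.5],[-0.38,0.225,0,0,0,0,0.5]]
  ]
}}

```text
t: 1.95
tool_pos: [387.2, 348.4, 205.7]
orientation: [[-0.155, 0.988, 0.001], [0.988, 0.155, 0.0], [0.0, 0.001, -1.0]]
force: [0.1, -0.2, 0.4]
opening: 46.9
```

Call:
{"name": "send_rows", "arguments": {
  "moves": [
    [[-0.45,0.27,0,0,0,0,0.5],[-0.45,0.27,0,0,0,0,0.5],[-0.45,0.27,0,0,0,0,0.5],[-0.35,0.2,0,0,0,0,0.5],[-0.18,0.1,0,0,0,0,0.5]]
  ]
}}

```text
t: 2.58
tool_pos: [526.2, 179.3, 205.5]
orientation: [[-0.152, 0.988, 0.0], [0.988, 0.152, 0.0], [0.0, 0.0, -1.0]]
force: [-0.0, -0.1, 0.2]
opening: 47.3
```

```bash
python3 -c "
from h import *
go(526.2,181.7,64)"
```

```text
t 2.58 pos [526.2 179.3 205.5] xang 98.76 Rz [ 2.e-04  1.e-04 -1.e+00] tool d/100 [0.0236 0.0039 1.4151] F [-0.  -0.1  0.2] op 47.3
```

Call:
{"name": "send_rows", "arguments": {
  "moves": [
    [[0.024,0.004,0.3,0,0,0,0.5],[0,0,0.4,0,0,0,0.5],[0,0,0.3,0,0,0,0.5],[0,0,0.1,0,0,0,0.5],[0,0,0,0,0,0,0.5]]
  ]
}}

```text
t: 3.2
tool_pos: [524.7, 183.7, 95.3]
orientation: [[-0.155, 0.988, -0.001], [0.988, 0.155, 0.0], [0.0, -0.001, -1.0]]
force: [0.4, -0.4, 0.8]
opening: 46.8
```

```bash
python3 -c "
from h import *
go(526.2,181.7,65)
for n in('top','scene'):
    im=r.grab_frame(n)
    b=(90,100,250,220) if n=='top' else (295,180,455,300)
    im=im[b[1]:b[3],b[0]:b[2]];cv2.imwrite('pics/g_'+n+'.png',cv2.resize(im,None,fx=4,fy=4,interpolation=2))
"
```

```text
t 3.2 pos [524.7 183.7  95.3] xang 98.92 Rz [-9.e-04  0.e+00 -1.e+00] tool d/100 [-0.0224  0.0118  0.3031] F [ 0.4 -0.4  0.8] op 46.8
```

View pics/g_scene.png

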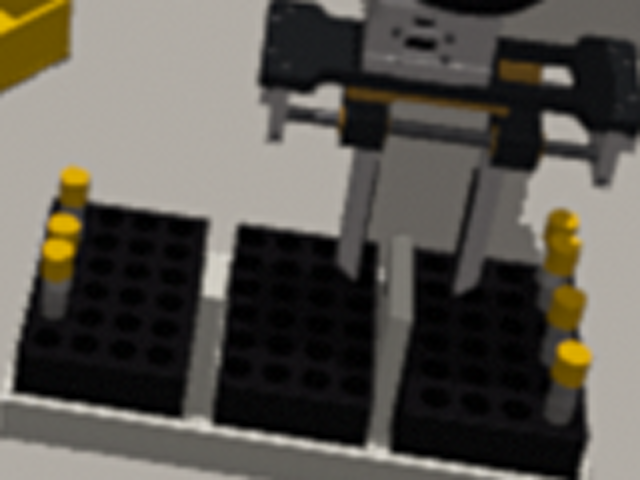

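View pics/g_top.png

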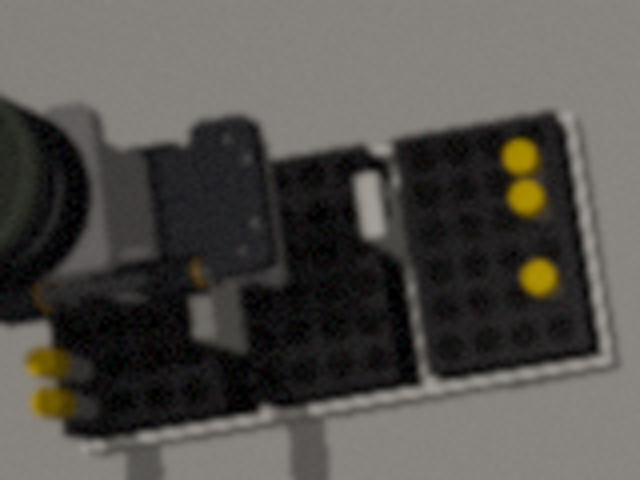

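Both fingers straddle the dotted plate. In the scene crop the plate is at (400,290) with fingers on either side. I'll correct 2 mm and go down.

Call:
{"name": "send_rows", "arguments": {
  "moves": [
    [[-0.02,0.012,0.1,0,0,0,0.5],[0,0,0.1,0,0,0,0.5],[0,0,0.05,0,0,0,0.5],[0,0,0,0,0,0,0.5]]
  ]
}}

```text
t: 3.8
tool_pos: [525.9, 181.4, 69.6]
orientation: [[-0.154, 0.988, -0.002], [0.988, 0.154, -0.0], [-0.0, -0.002, -1.0]]
force: [-0.7, 0.2, 0.7]
opening: 47.2
```

```bash
python3 -c "
from h import *
go(526.2,181.7,65)
r.grab_frame('top')
go(526.2,181.7,65)
"
```

```text
t 3.8 pos [525.9 181.4  69.6] xang 98.88 Rz [-1.6e-03 -3.0e-04 -1.0e+00] tool d/100 [0.003  0.0032 0.0462] F [-0.7  0.2  0.7] op 47.2
t 3.85 pos [526.3 181.4  70.1] xang 98.88 Rz [-7.e-04 -1.e-04 -1.e+00] tool d/100 [ 0.0027 -0.001   0.0509] F [-0.2 -0.1  0.6] op 47.2
```

Call:
{"name": "send_rows", "arguments": {
  "moves": [
    [[0.002,0,0.04,0,0,0,0.4],[0,0,0,0,0,0,0.25],[0,0,0,0,0,0,0.15],[0,0,0,0,0,0,0.05],[0,0,0,0,0,0,0]]
  ],
  "squeeze": 20
}}

```text
t: 4.47
tool_pos: [526.6, 181.7, 66.5]
orientation: [[-0.155, 0.988, 0.0], [0.988, 0.155, 0.0], [-0.0, 0.0, -1.0]]
force: [0.1, -0.7, -0.5]
opening: 11.9
```

Call:
{"name": "send_rows", "arguments": {
  "moves": [
    [[0,0,0,0,0,0,0],[0,0,0,0,0,0,0],[0,0,0,0,0,0,0]]
  ]
}}

```text
t: 4.85
tool_pos: [526.6, 181.7, 66.5]
orientation: [[-0.155, 0.988, 0.0], [0.988, 0.155, 0.0], [0.0, 0.0, -1.0]]
force: [0.0, -0.4, -0.2]
opening: 12.2
```

Opening is 12 mm, so it's gripped. Lifting straight up.

Call:
{"name": "send_rows", "arguments": {
  "moves": [
    [[0,0,-0.08,0,0,0,0],[0,0,-0.12,0,0,0,0],[0,0,-0.15,0,0,0,0],[0,0,-0.2,0,0,0,0],[0,0,-0.2,0,0,0,0]]
  ]
}}

```text
t: 5.48
tool_pos: [526.9, 181.8, 143.3]
orientation: [[-0.155, 0.988, 0.001], [0.988, 0.155, 0.0], [0.0, 0.001, -1.0]]
force: [0.4, 0.2, -1.1]
opening: 11.8
```

Call:
{"name": "send_rows", "arguments": {
  "moves": [
    [[0,0,-0.25,0,0,0,0],[0,0,-0.25,0,0,0,0],[0,0,-0.2,0,0,0,0],[0,0,-0.05,0,0,0,0],[0,0,0,0,0,0,0]]
  ]
}}

```text
t: 6.1
tool_pos: [526.6, 181.7, 216.9]
orientation: [[-0.155, 0.988, 0.001], [0.988, 0.155, 0.0], [0.0, 0.001, -1.0]]
force: [0.2, 1.0, -1.2]
opening: 12.1
```

```bash
python3 -c "
from h import *
go(516,-250.3,215)
im=r.grab_frame('scene')
im=im[140:320,280:470];cv2.imwrite('pics/l.png',cv2.resize(im,None,fx=3,fy=3,interpolation=2))
"
```

```text
t 6.1 pos [526.6 181.7 216.9] xang 98.89 Rz [ 8.e-04  1.e-04 -1.e+00] tool d/100 [-4.252  -0.7727  0.0184] F [ 0.2  1.  -1.2] op 12.1
```

View pics/l.png

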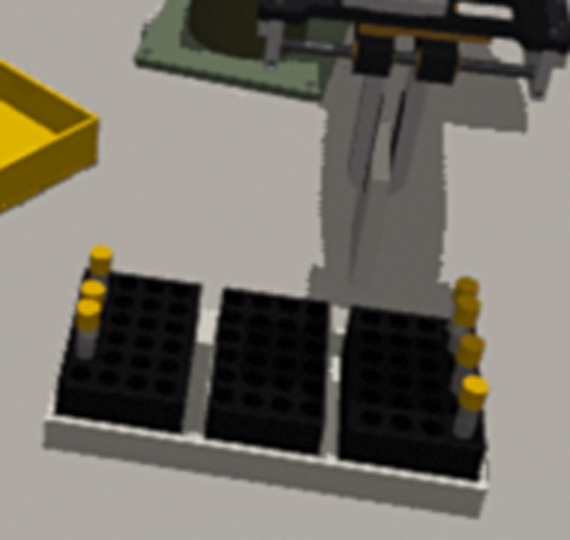

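The plate hangs clear of the racks, and the narrow one is still in its gap. Carrying it over to the bin.

Call:
{"name": "send_rows", "arguments": {
  "moves": [
    [[-0.2,-0.04,0,0,0,0,0],[-0.35,-0.06,0,0,0,0,0],[-0.4,-0.07,0,0,0,0,0],[-0.4,-0.07,0,0,0,0,0],[-0.4,-0.07,0,0,0,0,0]]
  ]
}}

```text
t: 6.78
tool_pos: [521.9, 1.6, 215.5]
orientation: [[-0.154, 0.988, -0.002], [0.988, 0.154, -0.0], [-0.0, -0.002, -1.0]]
force: [0.7, 0.0, -0.4]
opening: 11.7
```

Call:
{"name": "send_rows", "arguments": {
  "moves": [
    [[-0.4,-0.07,0,0,0,0,0],[-0.4,-0.07,0,0,0,0,0],[-0.4,-0.07,0,0,0,0,0],[-0.4,-0.07,0,0,0,0,0],[-0.4,-0.07,0,0,0,0,0]]
  ]
}}

```text
t: 7.4
tool_pos: [517.8, -201.2, 215.5]
orientation: [[-0.154, 0.988, -0.002], [0.988, 0.154, 0.001], [0.001, -0.002, -1.0]]
force: [0.6, -0.3, -0.1]
opening: 11.9
```

Call:
{"name": "send_rows", "arguments": {
  "moves": [
    [[-0.3,-0.06,0,0,0,0.01,0],[-0.2,-0.05,0,0,0,0.015,0],[0,0,0,0,0,0.015,0],[0,0,0,0,0,0.015,0],[0,0,0,0,0,0.006,0]]
  ]
}}

```text
t: 8.02
tool_pos: [513.2, -250.8, 215.2]
orientation: [[0.229, 0.973, -0.002], [0.973, -0.229, 0.001], [0.0, -0.002, -1.0]]
force: [-0.0, -0.2, 0.4]
opening: 12.0
```

```bash
python3 -c "
from h import *
r.grab_frame('top')
go(516,-250.3,100)
"
```

```text
t 8.07 pos [ 513.3 -250.8  215.3] xang 76.75 Rz [-2.2e-03  8.0e-04 -1.0e+00] tool d/100 [0.0102 0.0276 1.1531] F [-0.3  0.4 -1. ] op 11.8
```

Call:
{"name": "send_rows", "arguments": {
  "moves": [
    [[0.01,0.025,0.2,0,0,0,0],[0,0,0.3,0,0,0,0],[0,0,0.3,0,0,0,0],[0,0,0.2,0,0,0,0],[0,0,0.1,0,0,0,0]]
  ]
}}

```text
t: 8.7
tool_pos: [515.6, -249.4, 104.3]
orientation: [[0.226, 0.974, -0.003], [0.974, -0.226, 0.002], [0.001, -0.004, -1.0]]
force: [0.7, 0.0, -1.0]
opening: 11.5
```

```bash
python3 -c "
from h import *
a=r.grab_frame('scene')[100:280,130:290];b=r.grab_frame('top')[110:290,280:440]
go(516,-250.3,68)
cv2.imwrite('pics/p.png',cv2.resize(np.hstack([a,b]),None,fx=2.4,fy=2.4,interpolation=2))
"
```

```text
t 8.8 pos [ 516.1 -249.4  105. ] xang 76.91 Rz [-0.0027  0.0016 -1.    ] tool d/100 [-0.0097  0.002   0.3695] F [-0.1  0.  -0.9] op 12.0
```

View pics/p.png

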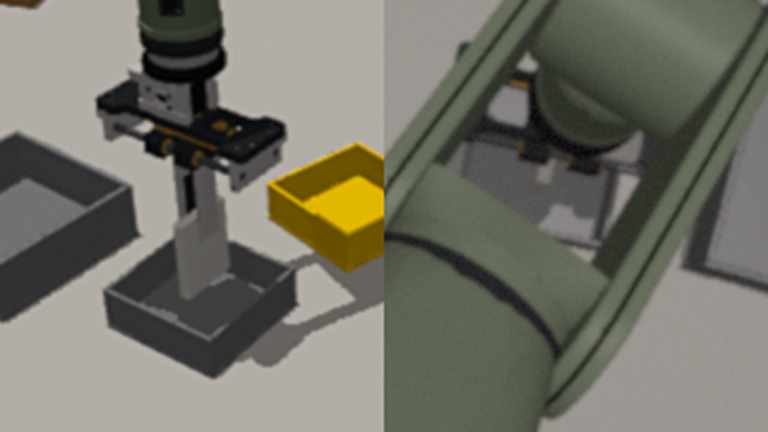

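The plate is over the small grey bin, its foot between the walls. Lowering to the floor.

Call:
{"name": "send_rows", "arguments": {
  "moves": [
    [[0,0,0.1,0,0,0,0],[0,0,0.1,0,0,0,0],[0,0,0.1,0,0,0,0],[0,0,0.05,0,0,0,0],[0,0,0,0,0,0,0]]
  ]
}}

```text
t: 9.43
tool_pos: [517.2, -249.3, 70.8]
orientation: [[0.226, 0.974, -0.001], [0.974, -0.226, 0.001], [0.0, -0.001, -1.0]]
force: [0.1, 0.3, -0.5]
opening: 12.0
```

```bash
python3 -c "
from h import *
go(516,-250.3,66.5)
"
```

```text
t 9.43 pos [ 517.2 -249.3   70.8] xang 76.93 Rz [-1.e-03  6.e-04 -1.e+00] tool d/100 [-0.0128 -0.009   0.0432] F [ 0.1  0.3 -0.5] op 12.0
```

Call:
{"name": "send_rows", "arguments": {
  "moves": [
    [[0,0,0.02,0,0,0,0],[0,0,0.01,0,0,0,0],[0,0,0.01,0,0,0,0],[0,0,0,0,0,0,0]]
  ]
}}

```text
t: 9.93
tool_pos: [517.5, -249.5, 67.5]
orientation: [[0.226, 0.974, 0.0], [0.974, -0.226, -0.0], [-0.0, 0.0, -1.0]]
force: [-0.4, 0.1, -1.0]
opening: 11.8
```

Call:
{"name": "send_rows", "arguments": {
  "moves": [
    [[0,0,0.005,0,0,0,0],[0,0,0.005,0,0,0,0],[0,0,0,0,0,0,0],[0,0,0,0,0,0,0]]
  ]
}}

```text
t: 10.42
tool_pos: [517.6, -249.6, 66.6]
orientation: [[0.226, 0.974, 0.0], [0.974, -0.226, -0.0], [-0.0, 0.0, -1.0]]
force: [-0.4, -0.1, 0.2]
opening: 11.9
```

Call:
{"name": "send_rows", "arguments": {
  "moves": [
    [[0,0,0.006,0,0,0,0],[0,0,0,0,0,0,0],[0,0,0,0,0,0,0]]
  ]
}}

```text
t: 10.8
tool_pos: [517.6, -249.6, 66.5]
orientation: [[0.226, 0.974, 0.0], [0.974, -0.226, -0.0], [-0.0, 0.0, -1.0]]
force: [-2.2, 0.8, 4.2]
opening: 11.9
```

Contact: the floor is pushing back with 4 N. Releasing gently.

Call:
{"name": "send_rows", "arguments": {
  "moves": [
    [[0,0,0,0,0,0,0.15],[0,0,0,0,0,0,0.2],[0,0,0,0,0,0,0.3],[0,0,0,0,0,0,0.4],[0,0,0,0,0,0,0.4]]
  ]
}}

```text
t: 11.42
tool_pos: [517.5, -249.5, 65.7]
orientation: [[0.226, 0.974, -0.0], [0.974, -0.226, 0.0], [-0.0, -0.0, -1.0]]
force: [-0.4, 0.3, 0.2]
opening: 37.5
```

```bash
python3 -c "
from h import *
a=r.grab_frame('scene')[100:280,130:290]
go(516,-250.3,68)
cv2.imwrite('pics/q.png',cv2.resize(a,None,fx=3,fy=3,interpolation=2))
"
```

```text
t 11.47 pos [ 517.5 -249.5   65.8] xang 76.93 Rz [-1.e-04  0.e+00 -1.e+00] tool d/100 [-0.011  -0.0129 -0.0222] F [ 0.5 -0.8 -0.1] op 37.6
```

View pics/q.png

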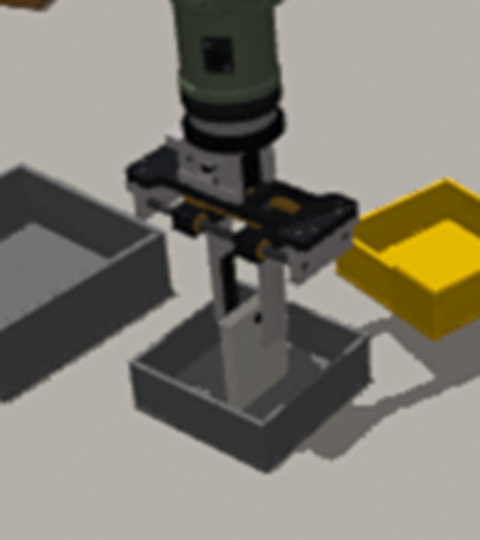

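The plate stands free in the bin at about (255,350), fingers clear on both sides. Retracting straight up.

Call:
{"name": "send_rows", "arguments": {
  "moves": [
    [[0,0,-0.1,0,0,0,0.4],[0,0,-0.2,0,0,0,0.4],[0,0,-0.3,0,0,0,0.4],[0,0,-0.4,0,0,0,0.4],[0,0,-0.3,0,0,0,0.4]]
  ]
}}

```text
t: 12.1
tool_pos: [518.2, -250.0, 198.7]
orientation: [[0.226, 0.974, 0.002], [0.974, -0.226, -0.002], [-0.001, 0.003, -1.0]]
force: [-0.4, 0.7, -0.3]
opening: 37.2
```

Call:
{"name": "send_rows", "arguments": {
  "moves": [
    [[0,-0.3,0,0,0,0,0.4],[0,-0.4,0,0,0,0,0.4],[0,-0.4,0,0,0,0,0.4],[0,-0.3,0,0,0,0,0.4],[0,0,0,0,0,0,0.4]]
  ]
}}

```text
t: 12.72
tool_pos: [380.2, -217.5, 196.5]
orientation: [[0.227, 0.974, 0.001], [0.974, -0.227, -0.001], [-0.001, 0.001, -1.0]]
force: [0.3, -0.3, 0.0]
opening: 37.7
```

Call:
{"name": "send_rows", "arguments": {
  "moves": [
    [[0,0,0,0,0,0,0.4],[0,0,0,0,0,0,0.4],[0,0,0,0,0,0,0.4]]
  ]
}}

```text
t: 13.1
tool_pos: [381.8, -218.1, 195.8]
orientation: [[0.226, 0.974, 0.0], [0.974, -0.226, 0.0], [0.0, -0.0, -1.0]]
force: [-0.6, 0.3, -0.1]
opening: 37.4
```

```bash
python3 -c "
from h import *
a=r.grab_frame('scene');b=r.grab_frame('top')
go(516,-250.3,68)
for n in('scene','top'):
  for t in('wide_spacer_mid','narrow_spacer_mid'):
    for d in r.look_for(t,n): print(n,t,np.round(np.array(d['box'])*[560,420,560,420],1),round(d['p'],2))
cv2.imwrite('pics/z1.png',cv2.resize(a,(784,588)))
cv2.imwrite('pics/z2.png',b)
"
```

```text
t 13.2 pos [ 381.5 -217.9  195.7] xang 76.95 Rz [-3.e-04  3.e-04 -1.e+00] tool d/100 [-0.0123  1.3839  1.2762] F [-0.1  0.6  0. ] op 37.3
scene wide_spacer_mid [203.3 197.9 224.6 240.1] 0.73
scene narrow_spacer_mid [342.7 242.7 353.2 283.3] 0.69
top wide_spacer_mid [335.5 158.3 352.5 183.3] 0.73
top narrow_spacer_mid [177.5 142.3 192.2 161.1] 0.69
```

View pics/z1.png

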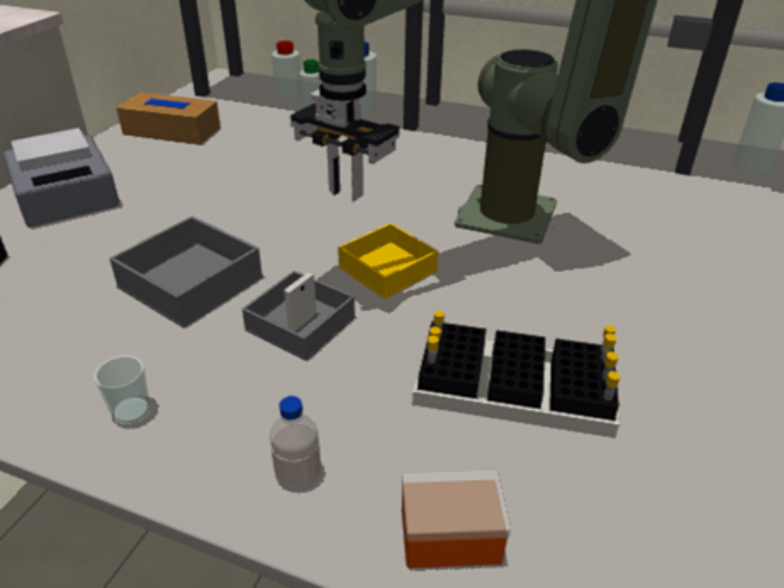

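View pics/z2.png

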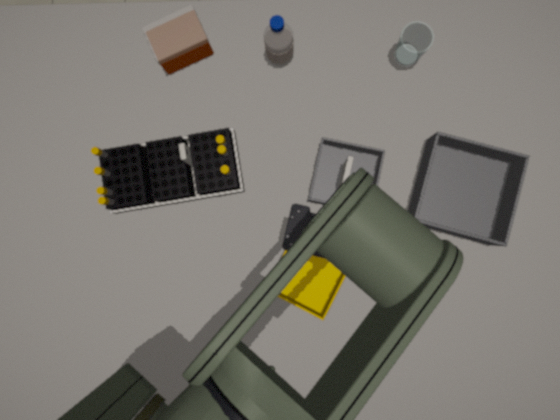

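The wide plate stands upright in the small grey bin: scene view (300,302), top view (347,170). The narrow plate is still in its gap at top (184,152), and the arm is clear, so I'm handing in.

```bash
python3 -c "
from cell import r
print(r.close_job())"
```

```text
the job is handed in; nothing more can be done
None
```

The wide spacer, the one with the black dot, is standing upright in the small grey bin. I pulled it straight up out of its gap and carried it over at height. I let go only once the wrist force showed its foot on the bin floor, at about 4 N, then backed off straight up.

In the last pictures from both cameras the wide spacer is still upright in the bin. The narrow spacer is in its gap where it started, to within the detector's accuracy. The gripper was touching nothing, and the clock stood at about 13 s, well under the 40 s limit. No check failed or disagreed. The only correction was about 2 mm in position on the way down to the grasp.

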